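# Find the high spot of a belt pulley on the run-out stand

## Robot

A 6-joint arm with a two-finger parallel gripper is mounted at the origin on the work surface. World frame = base frame: x ahead of the robot, y to its left, z up, the work surface at z = 0. Lengths are in m, angles in degrees, forces in N, time in s.
With the tool pointing down it reaches from about 0.3 to 0.875 m from the base axis. Payload 6.4 kg.
Tool frame: the origin (TCP) lies midway between the tips of the shut fingers; the grasp point (between the pads) lies 19 mm behind it; z points along the fingers, y is the line along which they close (so a half turn about z gives the same grasp; the last joint's range is limited). The gripper opens to 88 mm and grips with 3 to 60 N. Pads are 18 mm wide; open, the fingers measure 123 mm over their backs; the gripper's body (75 mm by 187 mm) begins 45 mm behind the grasp point.
Start: joints at [-87.737, 10.359, 92.074, -0, 77.567, -11.82], TCP at [0.14, -0.558, 0.204] pointing down, gripper open.
Joint ranges: [-171.53, 171.53], [-51.25, 118.39], [17.06, 147.69], [-65.23, 245.23], [0, 150.52], [-178.68, 178.68]. Speed limits (degrees/s): [147.25, 147.25, 172.46, 180, 180, 180].

## Interface

Orientations are given as [roll, pitch, yaw] about the fixed x, y, z axes, in that order (R = Rz(yaw) Ry(pitch) Rx(roll)).
In Python, from cell import sensors, imaging, order gives the robot as it stands.
- The arm moves only by the tool drive_tool, never from a script. Its argument "deltas" is a list that holds one entry, the list of rows, each a list of 5 numbers: the shift along the tool's x, y, z in cm, then the turn about the tool's z in degrees, then the closure, from -1 (fully open) to 1 (shut). In form: [[[dx, dy, dz, yaw, gripper], ...]]. A call has 1 to 5 rows; each row shifts and turns the commanded pose from where the row before left it, along the tool's axes as they then stand; what a row does not reach is not made up. A row lasts 1/10 s, in which the tool goes at most 50 mm and 8.59 degrees, less where a joint would pass 70% of its speed; a pose out of reach is approached as far as the arm can. A call with a gripper value outside its range is refused whole. The fingers move at their own pace and stop on an object; "grip_force" is the grip in N (left out, the last holds). Time passes only in rows, so rows that do not move let the fingers close. It gives the time, the measured TCP pose, the force, the opening and the grip force at its end, in the units of the state.
- sensors.observe(): the state, without advancing time (a new reading comes with each control period).
- imaging.read_camera(name): name is "scene" or "top" or "wrist"; returns a dict with "image" (480x640x3 uint8, red, green, blue), "depth" (480x640 float32, m along the optical axis (not along the pixel's ray), 0 where there is no reading), "fx", "fy", "cx", "cy" (pixels), "origin" and "rotation" of the camera in the world; the wrist camera has in their place "T_tool_cam" (4x4, takes a point from camera to tool coordinates, whose origin is the TCP and whose axes are the flange's). Camera axes: x right, y up, looking along -z (the intrinsics and any distortion apply to the point x, -y, -z); pixel columns grow to the right and rows downward; lengths in m; the calibration is good to about 2 mm. The wrist camera is an equidistant fisheye: a pixel r from the principal point sees the ray r / f radians off the axis. A picture is of the moment at which its call begins: read the wrist's pose just before it.
- order.hand_in(): hands the job in; it is judged then, once.
The state is a dict: "time_s": time; "q": joint angles; "joint_velocities": joint speeds; "joint_efforts": joint torques, N m; "position": TCP position; "ee_rot": TCP orientation; "force": force on the tool from outside, world axes, zero at the start; "wrist_torque": the same for the moment, N m; "opening": opening from 0.0 (shut) to 1.0 (fully open); "grasp_force": force on a finger pad.
Only numpy, scipy, OpenCV 4.12 (cv2) and the standard library are available. Lean on these libraries where they do the work, as an engineer would, in place of code of your own. Each camera call takes 0.05 s, during which the arm holds its last target. There are 200 camera calls.

## Task

The orange belt pulley on the run-out stand runs off-centre. Turn it slowly, never faster than about one turn in three seconds, to find its high spot: the place where the gauge needle swings furthest towards the red end of the scale. Leave the pulley stopped there, let go, and keep off the gauge and the other things on the bench.

Things in the scene. Friction and masses are not known exactly. Their poses are not given: they have to be found in the camera images.
- stand: Fixed blue base plate, 310 x 190 x 12 mm, on the bench. Origin on the bench right under the pulley's spindle; the plate reaches from 95 mm on the -x side to 215 mm on the +x side and 95 mm either way in y. Its +x axis points from the spindle to the gauge; z up.
- wheel: Dark hub with steel crank arm on a vertical spindle; origin on the spindle axis, 24 mm above the bench, z up. Carries the orange rim (140 mm dia., 24 mm thick, top 54 mm above bench), clamped 6 mm off-centre in a direction that varies and that this pose does not tell. Turns endlessly either way, friction about 1.3 N at the handle, stays where left. Handle on its -x side, 48 mm from the axis.
- handle_mid (a point): Middle of the upright black crank handle, a cylinder 22 mm dia., 56 mm tall, which revolves freely on its pin, so a gripper holding it need not turn with the wheel. It circles the spindle at 48 mm radius. This point is 93 mm above the bench, handle top 121, foot 65. Nothing else on the stand is above 69 mm.
- gauge: Lever gauge fixed on the stand (same origin and axes), all below 52 mm: pivot post at x 78, y 20 mm; small steel roller always riding on the rim on the +x side; black needle pointing to +x; white scale 96 x 116 mm under it with black and red ticks. The red end (+y side) is the high end. Not to be touched.
- needle (a joint): Angle of the gauge needle (116 mm from pivot to tip), rad: 0 along the stand's +x, positive towards the red end (+y). Follows the rim as the pulley turns: one swing up and down per turn, close to a sine of the wheel's angle, about 0.3 rad either side of 0; largest when the rim's high spot is at the roller.
- needle_tip (a point): Tip of the black needle, on its top face, 43.5 mm above the bench.
- multimeter: Bystander: yellow multimeter lying flat, 180 x 88 x 42 mm (knob to 52 mm), origin under its centre.
- spool: Bystander: green solder spool standing on end, 64 mm diameter, 52 mm tall, origin under its centre.
- oilcan: Bystander: brass oil can, 72 mm diameter, 130 mm tall with its spout, origin under its centre.
- screwdriver: Bystander: screwdriver lying along its own x axis, about 200 mm long.

How it is judged:
By the outcome, as a careful person would: the job done as asked, in the order asked, and still so for the second after the job is handed in, with the robot touching nothing.
It also fails if it takes over 51 s, if anything falls off the work surface, if the arm or the gripper's body presses on something with over 40 N, if the wrist force passes 120 N, or if a joint passes its speed limit or range.

## Working session

There is one attempt and no reset: what is moved stays moved. The work goes in short steps, Python scripts to look and compute and a tool call to move; the robot and the scene stay as the last step left them, time stands still between calls to the robot, and variables do not carry over. Pictures are saved under pics/ and viewed, at most 10 in all, crops included, and the job is handed in when it is done.

Besides the shell and the picture viewer there is one more tool, called after "Emit:" by a JSON object that holds its "name" and its "arguments", one argument or row to a line. drive_tool: Moves the arm, as the interface text tells. Its arguments: {"type":"object","properties":{"deltas":{"type":"array","items":{"type":"array","items":{"type":"array","items":{"type":"number"}}}},"grip_force":{"type":"number"}},"required":["deltas"]}

```bash
mkdir -p pics
cat > h.py <<'E'
import numpy as np, cv2
from cell import sensors, imaging, order
def snap(n,f):
    c=imaging.read_camera(n); cv2.imwrite('pics/'+f+'.png',c['image'][:,:,::-1]); np.savez('pics/'+f+'.npz',**c); return c
def ray(c,u,v):
    d=np.array([(u-c['cx'])/c['fx'],-(v-c['cy'])/c['fy'],-1.]); return c['rotation']@d
def atz(c,u,v,z):
    d=ray(c,u,v); o=np.array(c['origin']); return o+d*(z-o[2])/d[2]
def atdepth(c,u,v): return np.array(c['origin'])+ray(c,u,v)*c['depth'][int(v),int(u)]
E
python3 - <<'E'
from h import *
s=sensors.observe(); print(s)
for n in('top','scene'):
    c=snap(n,n+'0'); print(n,c['origin'],c['rotation'],c['fx'],c['cx'],c['cy'])
E
```

```text
{'time_s': 0.0, 'q': array([-8.77386605e+01,  1.03993956e+01,  9.21300130e+01,  1.11455384e-03,
        7.75676275e+01, -1.18199582e+01]), 'joint_velocities': array([ 0.00270947,  0.06329268, -0.08735502, -0.03288929, -0.00179424,
       -0.03227637]), 'joint_efforts': array([ 1.79555946e-04, -4.33862936e+01, -3.41849864e+01,  7.03262910e-02,
        3.86805518e-02, -1.16117435e-04]), 'position': array([ 0.13989835, -0.5571258 ,  0.20354856]), 'ee_rot': array([-1.79905244e+02, -2.09415042e-02,  1.40810395e+01]), 'force': array([-0.73159652,  0.05282644, -0.46881844]), 'wrist_torque': array([-0.00221817, -0.01338664,  0.02405186]), 'grasp_force': 0.0, 'opening': 0.9986666568623079}
top [0.40913484 0.01467724 1.08468672] [  6.2660422   -1.54071219 -90.41535191] 436.0450574901177 319.8828715526669 234.8904260220237
scene [0.82984682 0.49723679 1.05789413] [ 31.04395061   0.83918855 147.86277739] 500.2958615013898 314.6704202596451 239.8107341935351
```

View pics/top0.png

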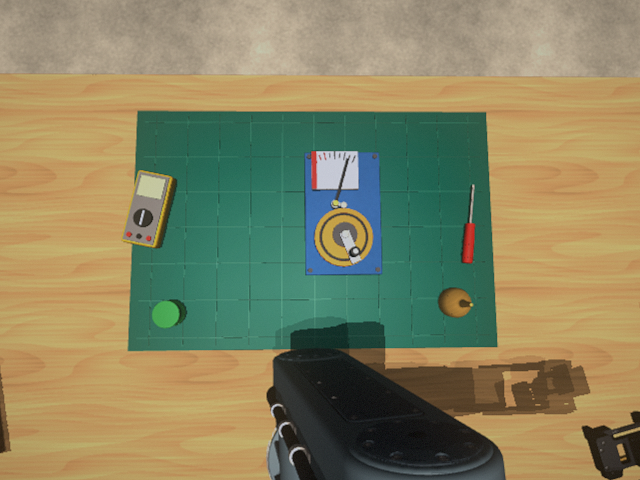

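View pics/scene0.png

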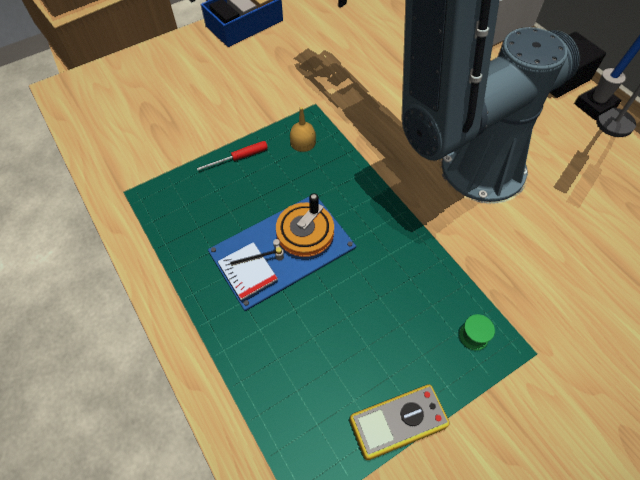

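Top: stand corners at about (305,152)–(381,274), hub (343,237), handle (354,252), and needle tip (348,157) on the low side. Scene: handle top (314,196). I'll enlarge both views for accurate pixels.

```bash
cat >> h.py <<'E'
from scipy.spatial.transform import Rotation as Ro
def load(f):
    c=dict(np.load('pics/'+f+'.npz')); c['rotation']=Ro.from_euler('xyz',c['rotation'],degrees=True).as_matrix(); return c
def tri(l):
    A=0;b=0
    for c,u,v in l:
        d=ray(c,u,v); d/=np.linalg.norm(d); P=np.eye(3)-np.outer(d,d); A=A+P; b=b+P@c['origin']
    return np.linalg.solve(A,b)
E
python3 - <<'E'
from h import *
a=cv2.imread('pics/top0.png')[145:285,290:390]; b=cv2.imread('pics/scene0.png')[180:320,200:360]
f=lambda x:cv2.resize(x,None,fx=4,fy=4,interpolation=cv2.INTER_CUBIC)
a=f(a)[:,:400]; b=cv2.resize(b,None,fx=2.5,fy=2.5,interpolation=cv2.INTER_CUBIC)
o=np.zeros((560,800,3),np.uint8); o[:,:400]=a; o[:350,400:]=b; cv2.imwrite('pics/crop.png',o)
c=load('top0'); print(c['rotation'])
for u,v in((305,152),(378,152),(381,274),(306,274)): print(atz(c,u,v,.012))
E
```

```text
[[-0.00724657  0.99402097 -0.10894858]
 [-0.99961221 -0.00427135  0.02751714]
 [ 0.02688726  0.10910574  0.99366645]]
[0.73755234 0.02105398 0.012     ]
[ 0.73773488 -0.16410695  0.012     ]
[ 0.42928366 -0.1647779   0.012     ]
[0.43052215 0.01968845 0.012     ]
```

View pics/crop.png

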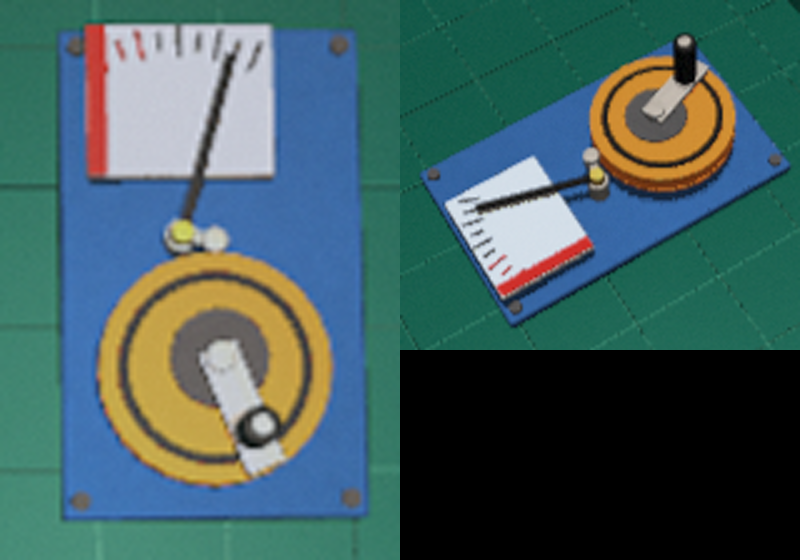

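Crop (top ×4): handle top (264,424), spindle cap (220,355), needle tip (231,54), pivot (182,231), plate corners (58,30), (356,30), (367,515), (62,519). Scene crop: handle top (684,41), needle tip (479,208).

```bash
cat > g.py <<'E'
from h import *
c=load('top0'); s=load('scene0')
T=lambda u,v:(290+u/4,145+v/4)
S=lambda u,v:(200+(u-400)/2.5,180+v/2.5)
H=tri([(c,*T(264,424)),(s,*S(684,41))]); N=tri([(c,*T(231,54)),(s,*S(479,208))])
C=[atz(c,*T(*p),.012) for p in((58,30),(356,30),(367,515),(62,519))]
C=np.array(C); x=(C[0]+C[1]-C[2]-C[3]); x/=np.linalg.norm(x); y=np.array([-x[1],x[0],0])
O=C.mean(0)-.060*x
if __name__=='__main__':
    print('H',H,'tip',N,'O',O,'yaw',np.degrees(np.arctan2(x[1],x[0])))
    print('cap',atz(c,*T(220,355),.069),'Hz121',atz(c,*T(264,424),.121),'rad',np.linalg.norm((H-O)[:2]),'ang',np.degrees(np.arctan2(*((H-O)[1::-1]))))
    P=O+.078*x+.02*y; d=(N-P); print('needle',np.arctan2(d@y,d@x), 'len',np.linalg.norm(d[:2]))
E
python3 g.py
```

```text
H [ 0.47882606 -0.09261805  0.11373909] tip [ 0.71275458 -0.0837104   0.03526343] O [ 0.52281817 -0.07264669  0.012     ] yaw 0.13249975377588888
cap [ 0.52293854 -0.0724778   0.069     ] Hz121 [ 0.4784725  -0.09196179  0.121     ] rad 0.048313152013009286 ang -155.58310030438983
needle -0.27440045181329115 len 0.1162598461765237
```

Spindle is at (0.523,-0.0725), with the handle at radius 48 mm and bearing -155.6°. The needle reads about -0.27, near its low end, so the high spot is about half a turn away. Moving above the handle now.

Emit:
{"name": "drive_tool", "arguments": {
  "deltas": [
    [[0, 0, 0, 7.04, -1], [0, 0, 0, 7.04, -1], [2.4, -3.3, 0, 0, -1], [2.4, -3.3, 0, 0, -1], [2.4, -3.3, 0, 0, -1]]
  ],
  "grip_force": 20
}}

```text
time_s: 0.6
position: [0.2123, -0.4573, 0.2038]
ee_rot: [-179.9, 0.0, -0.1]
force: [0.7, 0.1, 0.5]
opening: 1.003
grasp_force: 0.0
```

Emit:
{"name": "drive_tool", "arguments": {
  "deltas": [
    [[2.4, -3.3, 0, 0, -1], [2.4, -3.3, 0, 0, -1], [2.4, -3.3, 0, 0, -1], [2.4, -3.3, 0, 0, -1], [2.4, -3.3, 0, 0, -1]]
  ]
}}

```text
time_s: 1.1
position: [0.3325, -0.2921, 0.2042]
ee_rot: [-180.0, 0.0, -0.0]
force: [-0.2, 0.1, -0.5]
opening: 1.0
grasp_force: 0.0
```

Emit:
{"name": "drive_tool", "arguments": {
  "deltas": [
    [[2.4, -3.3, 0, 0, -1], [2.4, -3.3, 0, 0, -1], [2.4, -3.3, 0, 0, -1], [2.4, -3.3, 0, 0, -1], [0, 0, 0, 0, -1]]
  ]
}}

```text
time_s: 1.6
position: [0.4295, -0.1579, 0.2042]
ee_rot: [-179.9, -0.0, 0.3]
force: [-0.5, -0.0, -0.5]
opening: 0.997
grasp_force: 0.0
```

Emit:
{"name": "drive_tool", "arguments": {
  "deltas": [
    [[2.45, -3.3, 0, 0, -1], [2.45, -3.3, 0, 0, -1], [0, 0, 4, 0, -1], [0, 0, 0, 0, -1]]
  ]
}}

```text
time_s: 2.0
position: [0.4736, -0.094, 0.16]
ee_rot: [-179.8, 0.5, 0.1]
force: [-1.9, 0.6, -0.7]
opening: 0.997
grasp_force: 0.0
```

Run:
```python
from h import *
s=sensors.observe(); print(s['position'],s['ee_rot'])
c=snap('wrist','w1'); print(c['T_tool_cam'],c['fx'],c['cx'],c['cy'])
c=snap('scene','s1'); t=snap('top','t1')
f=lambda x:cv2.resize(x,(400,400))
cv2.imwrite('pics/v1.png',np.hstack([cv2.resize(cv2.imread('pics/w1.png'),(400,300)),cv2.resize(cv2.imread('pics/s1.png')[140:320,150:390],(400,300))]))
```

```text
[ 0.47361042 -0.09395821  0.15997654] [-1.79798727e+02  4.81468688e-01  1.07733090e-01]
[[-3.62844705e-04  9.64636313e-01  2.63584242e-01  6.83862365e-02]
 [ 9.99999743e-01  1.87079723e-04  6.91925723e-04  6.52643753e-04]
 [ 6.18145411e-04  2.63584426e-01 -9.64636133e-01 -1.79392006e-01]
 [ 0.00000000e+00  0.00000000e+00  0.00000000e+00  1.00000000e+00]] 371.64829954431775 320.3948779947583 241.65741540193753
```

View pics/v1.png

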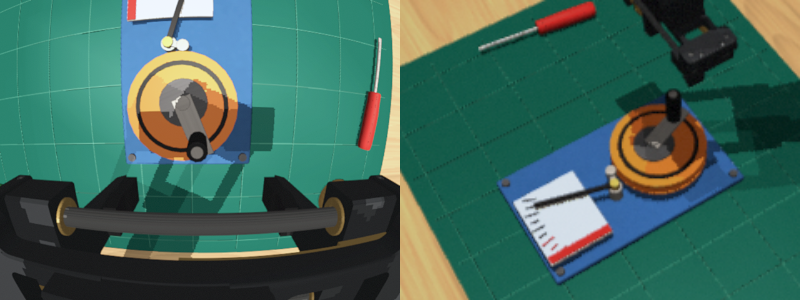

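The wrist picture puts the handle cap at about (317,243), i.e. near (0.479,-0.093), which agrees. Descending and gripping.

Emit:
{"name": "drive_tool", "arguments": {
  "deltas": [
    [[0, 0, 3, 0, -1], [0, 0, 3, 0, -1], [0, 0, 1.8, 0, -1], [0, 0, 0, 0, -1]]
  ]
}}

```text
time_s: 2.55
position: [0.4755, -0.0963, 0.0855]
ee_rot: [-179.9, 0.2, -0.1]
force: [-0.7, 0.3, -0.1]
opening: 0.999
grasp_force: 0.0
```

Emit:
{"name": "drive_tool", "arguments": {
  "deltas": [
    [[0, 0, 0, 0, 1], [0, 0, 0, 0, 1], [0, 0, 0, 0, 1], [0, 0, 0, 0, 1], [0, 0, 0, 0, 1]]
  ]
}}

```text
time_s: 3.05
position: [0.4772, -0.0958, 0.087]
ee_rot: [180.0, -0.1, 0.0]
force: [-0.5, -0.5, 0.5]
opening: 0.572
grasp_force: 0.0
```

Emit:
{"name": "drive_tool", "arguments": {
  "deltas": [
    [[0.15, -0.35, 0.5, 0, 1], [0, 0, 0, 0, 1], [0, 0, 0, 0, 1], [0, 0, 0, 0, 1], [0, 0, 0, 0, 1]]
  ]
}}

```text
time_s: 3.55
position: [0.4783, -0.0919, 0.0812]
ee_rot: [-180.0, 0.0, 0.0]
force: [0.2, -0.1, -1.1]
opening: 0.235
grasp_force: 20.0
```

Emit:
{"name": "drive_tool", "arguments": {
  "deltas": [
    [[0, 0, 0, 0, 1], [0, 0, 0, 0, 1], [0, 0, 0, 0, 1], [0, 0, 0, 0, 1]]
  ]
}}

```text
time_s: 3.95
position: [0.4783, -0.092, 0.0812]
ee_rot: [-180.0, 0.0, 0.0]
force: [1.6, 2.1, -3.9]
opening: 0.235
grasp_force: 20.0
```

```bash
cat > n.py <<'E'
from h import *
from g import O,x,y
P=O+.078*x+.02*y; P[2]=.0425
th=np.arange(-.5,.5,.004); r=np.arange(.055,.09,.001)
T,Rr=np.meshgrid(th,r)
W=P+(Rr*np.cos(T))[...,None]*x+(Rr*np.sin(T))[...,None]*y
def needle(f):
    c=load(f); p=(W-c['origin'])@c['rotation']
    u=c['cx']-c['fx']*p[...,0]/p[...,2]; v=c['cy']+c['fy']*p[...,1]/p[...,2]
    g=cv2.remap(c['image'].max(2),u.astype(np.float32),v.astype(np.float32),cv2.INTER_LINEAR).astype(float)
    m=g.mean(0); d=np.median(m)-m; k=d.argmax(); w=np.clip(d-d[k]*.4,0,None)*(abs(th-th[k])<.08)
    return round((w*th).sum()/w.sum(),4), round(d[k])
def wheel():
    s=sensors.observe(); q=s['position'][:2]-np.array([.5229,-.0726]); return np.degrees(np.arctan2(q[1],q[0])),np.hypot(*q)*1e3,s['time_s'],s['force']
def meas(k):
    w=wheel(); snap('scene','ms%s'%k); snap('top','mt%s'%k); print(w,needle('ms%s'%k),needle('mt%s'%k))
E
python3 - <<'E'
from n import *
for f in('scene0','top0','s1','t1'): print(needle(f))
meas('a')
a=np.radians(np.arange(-156.5,210,6)); p=48.3*np.c_[np.cos(a),np.sin(a)]/10; d=np.diff(p,axis=0)
for k,(i,j) in enumerate(d): print(round(-156.5+6*k+6,1),round(i,2),round(-j,2),end=' ; ')
E
```

```text
(np.float64(-0.2143), 200)
(np.float64(-0.2646), 158)
(np.float64(-0.2143), 201)
(np.float64(-0.2645), 153)
(np.float64(-156.47832239967673), np.float64(48.692993313505426), 3.95, array([ 1.56986651,  2.07590644, -3.86975928])) (np.float64(-0.2187), 203) (np.float64(-0.2686), 154)
-150.5 0.23 0.45 ; -144.5 0.27 0.43 ; -138.5 0.31 0.4 ; -132.5 0.35 0.36 ; -126.5 0.39 0.32 ; -120.5 0.42 0.28 ; -114.5 0.45 0.23 ; -108.5 0.47 0.19 ; -102.5 0.49 0.14 ; -96.5 0.5 0.08 ; -90.5 0.5 0.03 ; -84.5 0.51 -0.02 ; -78.5 0.5 -0.07 ; -72.5 0.49 -0.13 ; -66.5 0.47 -0.18 ; -60.5 0.45 -0.23 ; -54.5 0.43 -0.27 ; -48.5 0.4 -0.31 ; -42.5 0.36 -0.35 ; -36.5 0.32 -0.39 ; -30.5 0.28 -0.42 ; -24.5 0.23 -0.45 ; -18.5 0.19 -0.47 ; -12.5 0.14 -0.49 ; -6.5 0.08 -0.5 ; -0.5 0.03 -0.5 ; 5.5 -0.02 -0.51 ; 11.5 -0.07 -0.5 ; 17.5 -0.13 -0.49 ; 23.5 -0.18 -0.47 ; 29.5 -0.23 -0.45 ; 35.5 -0.27 -0.43 ; 41.5 -0.31 -0.4 ; 47.5 -0.35 -0.36 ; 53.5 -0.39 -0.32 ; 59.5 -0.42 -0.28 ; 65.5 -0.45 -0.23 ; 71.5 -0.47 -0.19 ; 77.5 -0.49 -0.14 ; 83.5 -0.5 -0.08 ; 89.5 -0.5 -0.03 ; 95.5 -0.51 0.02 ; 101.5 -0.5 0.07 ; 107.5 -0.49 0.13 ; 113.5 -0.47 0.18 ; 119.5 -0.45 0.23 ; 125.5 -0.43 0.27 ; 131.5 -0.4 0.31 ; 137.5 -0.36 0.35 ; 143.5 -0.32 0.39 ; 149.5 -0.28 0.42 ; 155.5 -0.23 0.45 ; 161.5 -0.19 0.47 ; 167.5 -0.14 0.49 ; 173.5 -0.08 0.5 ; 179.5 -0.03 0.5 ; 185.5 0.02 0.51 ; 191.5 0.07 0.5 ; 197.5 0.13 0.49 ; 203.5 0.18 0.47 ; 209.5 0.23 0.45 ;
```

Emit:
{"name": "drive_tool", "arguments": {
  "deltas": [
    [[0.23, 0.45, 0, 0, 1], [0.27, 0.43, 0, 0, 1], [0.31, 0.4, 0, 0, 1], [0.35, 0.36, 0, 0, 1], [0.39, 0.32, 0, 0, 1]]
  ]
}}

```text
time_s: 4.55
position: [0.4941, -0.1118, 0.0812]
ee_rot: [-180.0, 0.0, -0.0]
force: [2.1, 4.4, -5.0]
opening: 0.234
grasp_force: 20.0
```

```bash
python3 -c "
from n import *
meas('b')"
```

```text
(np.float64(-126.26248112937712), np.float64(48.642816539834705), 4.55, array([ 2.07301077,  4.43791183, -5.00840963])) (np.float64(-0.2393), 202) (np.float64(-0.2898), 154)
```

Emit:
{"name": "drive_tool", "arguments": {
  "deltas": [
    [[0.42, 0.28, 0, 0, 1], [0.45, 0.23, 0, 0, 1], [0.47, 0.19, 0, 0, 1], [0.49, 0.14, 0, 0, 1], [0.5, 0.08, 0, 0, 1]]
  ]
}}

```text
time_s: 5.15
position: [0.5169, -0.1206, 0.0811]
ee_rot: [-179.9, 0.1, 0.0]
force: [0.3, 6.1, -3.4]
opening: 0.233
grasp_force: 20.0
```

```bash
python3 -c "
from n import *
meas('c')"
```

```text
(np.float64(-97.08076885688065), np.float64(48.32141167064304), 5.15, array([ 0.28146872,  6.13151267, -3.36454872])) (np.float64(-0.1835), 203) (np.float64(-0.2316), 156)
```

Emit:
{"name": "drive_tool", "arguments": {
  "deltas": [
    [[0.5, 0.03, 0, 0, 1], [0.51, -0.02, 0, 0, 1], [0.5, -0.07, 0, 0, 1], [0.49, -0.13, 0, 0, 1], [0.47, -0.18, 0, 0, 1]]
  ]
}}

```text
time_s: 5.75
position: [0.5411, -0.117, 0.0811]
ee_rot: [-179.9, 0.2, 0.0]
force: [-3.6, 4.9, -1.2]
opening: 0.235
grasp_force: 20.0
```

```bash
python3 -c "
from n import *
meas('d')"
```

```text
(np.float64(-67.71768246556309), np.float64(47.93180871486643), 5.75, array([-3.59888775,  4.89668258, -1.18328386])) (np.float64(-0.0708), 202) (np.float64(-0.1136), 157)
```

Emit:
{"name": "drive_tool", "arguments": {
  "deltas": [
    [[0.45, -0.23, 0, 0, 1], [0.43, -0.27, 0, 0, 1], [0.4, -0.31, 0, 0, 1], [0.36, -0.35, 0, 0, 1], [0.32, -0.39, 0, 0, 1]]
  ]
}}

```text
time_s: 6.35
position: [0.5604, -0.1021, 0.0811]
ee_rot: [180.0, 0.2, 0.0]
force: [-5.3, 1.3, -1.4]
opening: 0.23
grasp_force: 20.0
```

```bash
python3 -c "
from n import *
meas('e')"
```

```text
(np.float64(-38.22350226499499), np.float64(47.676051620733816), 6.35, array([-5.3475297 ,  1.32207779, -1.44285383])) (np.float64(0.0697), 204) (np.float64(0.0328), 137)
```

Emit:
{"name": "drive_tool", "arguments": {
  "deltas": [
    [[0.28, -0.42, 0, 0, 1], [0.23, -0.45, 0, 0, 1], [0.19, -0.47, 0, 0, 1], [0.14, -0.49, 0, 0, 1], [0.08, -0.5, 0, 0, 1]]
  ]
}}

```text
time_s: 6.95
position: [0.5701, -0.079, 0.0812]
ee_rot: [179.9, 0.1, 0.0]
force: [-5.0, -0.7, -0.9]
opening: 0.236
grasp_force: 20.0
```

```bash
python3 -c "
from n import *
meas('f')"
```

```text
(np.float64(-7.727981695434761), np.float64(47.622056515202424), 6.95, array([-4.96085475, -0.74664131, -0.9404029 ])) (np.float64(0.2105), 203) (np.float64(-0.1233), 33)
```

Emit:
{"name": "drive_tool", "arguments": {
  "deltas": [
    [[0.03, -0.5, 0, 0, 1], [-0.02, -0.51, 0, 0, 1], [-0.07, -0.5, 0, 0, 1], [-0.13, -0.49, 0, 0, 1], [-0.18, -0.47, 0, 0, 1]]
  ]
}}

```text
time_s: 7.55
position: [0.5668, -0.0539, 0.0812]
ee_rot: [180.0, 0.0, 0.0]
force: [-4.0, -2.3, -4.8]
opening: 0.232
grasp_force: 20.0
```

```bash
python3 -c "
from n import *
meas('g')"
```

```text
(np.float64(23.00714069683189), np.float64(47.724447301675596), 7.55, array([-3.96928463, -2.34502448, -4.80782684])) (np.float64(0.3084), 204) (np.float64(0.4564), 51)
```

Top view is now blocked by the gripper, but the scene view stays clear. I'll continue past the peak.

Emit:
{"name": "drive_tool", "arguments": {
  "deltas": [
    [[-0.23, -0.45, 0, 0, 1], [-0.27, -0.43, 0, 0, 1], [-0.31, -0.4, 0, 0, 1], [-0.35, -0.36, 0, 0, 1], [-0.39, -0.32, 0, 0, 1]]
  ]
}}

```text
time_s: 8.15
position: [0.5514, -0.034, 0.0813]
ee_rot: [180.0, -0.0, 0.0]
force: [-1.3, -4.5, -6.9]
opening: 0.232
grasp_force: 20.0
```

```bash
python3 -c "
from n import *
meas('h')"
```

```text
(np.float64(53.605764459357594), np.float64(47.98426884471276), 8.15, array([-1.28260888, -4.51282135, -6.92776803])) (np.float64(0.3363), 202) (np.float64(-0.2638), 3)
```

Emit:
{"name": "drive_tool", "arguments": {
  "deltas": [
    [[-0.42, -0.28, 0, 0, 1], [-0.45, -0.23, 0, 0, 1], [-0.47, -0.19, 0, 0, 1], [-0.49, -0.14, 0, 0, 1], [-0.5, -0.08, 0, 0, 1]]
  ]
}}

```text
time_s: 8.75
position: [0.5279, -0.0247, 0.0814]
ee_rot: [-180.0, -0.0, 0.0]
force: [1.1, -2.7, -11.2]
opening: 0.234
grasp_force: 20.0
```

```bash
python3 -c "
from n import *
meas('i')"
```

```text
(np.float64(83.98266750388865), np.float64(48.15129727155001), 8.75, array([  1.08997627,  -2.69868623, -11.24467871])) (np.float64(0.278), 203) (np.float64(0.2459), 101)
```

Emit:
{"name": "drive_tool", "arguments": {
  "deltas": [
    [[-0.5, -0.03, 0, 0, 1], [-0.51, 0.02, 0, 0, 1], [-0.5, 0.07, 0, 0, 1], [-0.49, 0.13, 0, 0, 1], [-0.47, 0.18, 0, 0, 1]]
  ]
}}

```text
time_s: 9.35
position: [0.503, -0.0285, 0.0814]
ee_rot: [-180.0, 0.0, 0.0]
force: [2.1, 0.7, -11.1]
opening: 0.233
grasp_force: 20.0
```

```bash
python3 -c "
from n import *
meas('j')"
```

```text
(np.float64(114.28106592541079), np.float64(48.380063650668646), 9.35, array([  2.06768286,   0.68487313, -11.11241512])) (np.float64(0.1519), 203) (np.float64(0.1132), 153)
```

```bash
python3 -c "
import numpy as np
a=np.radians([-156.48,-126.26,-97.08,-67.72,-38.22,-7.73,23.0,53.6,83.98,114.28]);n=np.array([-.2187,-.2393,-.1835,-.0708,.0697,.2105,.3084,.3363,.278,.1519])
for h in(1,2):
  M=np.column_stack([f(k*a) for k in range(1,h+1) for f in(np.cos,np.sin)]+[np.ones(10)]);c,*_=np.linalg.lstsq(M,n,rcond=None)
  t=np.radians(np.arange(0,100,.1)); m=np.column_stack([f(k*t) for k in range(1,h+1) for f in(np.cos,np.sin)]+[np.ones(1000)])@c
  print(c,np.abs(M@c-n).max(),np.degrees(t[m.argmax()]))
b=np.radians(np.arange(114.28,45,-6)); 
for A in(114.28,):
  a=np.radians(A-6*np.arange(13));p=4.83*np.c_[np.cos(a),np.sin(a)];print(np.round(np.diff(p,axis=0)*[1,-1],2).tolist())
"
```

```text
[0.19719262 0.20939406 0.04632375] 0.004418443589479182 46.7
[ 0.19914965  0.20867005 -0.00297304  0.00267431  0.04522885] 0.0020183360090723634 47.40000000000001
[[0.47, -0.18], [0.49, -0.13], [0.5, -0.08], [0.5, -0.03], [0.5, 0.02], [0.5, 0.08], [0.49, 0.13], [0.47, 0.18], [0.45, 0.23], [0.43, 0.27], [0.39, 0.32], [0.36, 0.36]]
```

Emit:
{"name": "drive_tool", "arguments": {
  "deltas": [
    [[0.47, -0.18, 0, 0, 1], [0.49, -0.13, 0, 0, 1], [0.5, -0.08, 0, 0, 1], [0.5, -0.03, 0, 0, 1], [0.5, 0.02, 0, 0, 1]]
  ]
}}

```text
time_s: 9.95
position: [0.5287, -0.0248, 0.0813]
ee_rot: [180.0, 0.0, 0.0]
force: [-1.7, -2.4, -9.8]
opening: 0.234
grasp_force: 20.0
```

```bash
python3 -c "
from n import *
meas('k')"
```

```text
(np.float64(83.11552902146572), np.float64(48.129007368060435), 9.95, array([-1.68670344, -2.42717275, -9.79648901])) (np.float64(0.2798), 202) (np.float64(0.2572), 88)
```

Emit:
{"name": "drive_tool", "arguments": {
  "deltas": [
    [[0.5, 0.08, 0, 0, 1], [0.49, 0.13, 0, 0, 1], [0.47, 0.18, 0, 0, 1], [0.45, 0.23, 0, 0, 1], [0.43, 0.27, 0, 0, 1]]
  ]
}}

```text
time_s: 10.55
position: [0.5515, -0.034, 0.0813]
ee_rot: [180.0, 0.1, 0.0]
force: [-4.0, -2.7, -7.4]
opening: 0.233
grasp_force: 20.0
```

Emit:
{"name": "drive_tool", "arguments": {
  "deltas": [
    [[0.39, 0.32, 0, 0, 1], [0.06, 0.06, 0, 0, 1], [0, 0, 0, 0, 1], [0, 0, 0, 0, 1]]
  ]
}}

```text
time_s: 10.95
position: [0.5561, -0.038, 0.0813]
ee_rot: [180.0, 0.0, -0.0]
force: [-2.7, -4.9, -8.1]
opening: 0.235
grasp_force: 20.0
```

```bash
python3 -c "
from n import *
meas('l')"
```

```text
(np.float64(46.21340098677924), np.float64(47.94830205064953), 10.95, array([-2.66336997, -4.88466497, -8.08506014])) (np.float64(0.3395), 202) (np.float64(-0.3419), 4)
```

Emit:
{"name": "drive_tool", "arguments": {
  "deltas": [
    [[-0.06, -0.06, 0, 0, 1], [0, 0, 0, 0, 1], [0, 0, 0, 0, 0.3], [0, 0, 0, 0, 0], [0, 0, 0, 0, -0.5]]
  ]
}}

```text
time_s: 11.55
position: [0.5573, -0.0368, 0.083]
ee_rot: [180.0, -0.2, 0.0]
force: [0.1, -0.4, 0.0]
opening: 0.483
grasp_force: 0.0
```

Emit:
{"name": "drive_tool", "arguments": {
  "deltas": [
    [[0, 0, 0, 0, -1], [0, 0, 0, 0, -1], [0, 0, 0, 0, -1], [0, 0, 0, 0, -1], [0, 0, 0, 0, -1]]
  ]
}}

```text
time_s: 12.05
position: [0.5554, -0.0368, 0.0814]
ee_rot: [-180.0, -0.0, 0.0]
force: [-0.5, -0.4, -0.9]
opening: 0.935
grasp_force: 0.0
```

```bash
python3 -c "
from n import *
meas('m'); s=sensors.observe(); print(s['opening'],s['position'])"
```

```text
(np.float64(47.780810359586454), np.float64(48.37817331346791), 12.05, array([-0.4733506 , -0.42623632, -0.94798866])) (np.float64(0.3394), 201) (np.float64(-0.2283), 3)
0.9942864497087354 [ 0.55535877 -0.03679465  0.08135646]
```

Free, with the needle unchanged. Lifting straight up and backing off.

Emit:
{"name": "drive_tool", "arguments": {
  "deltas": [
    [[0, 0, -2, 0, -1], [0, 0, -3, 0, -1], [0, 0, -4, 0, -1], [0, 0, -4, 0, -1], [0, 0, -2, 0, -1]]
  ]
}}

```text
time_s: 12.65
position: [0.5569, -0.0372, 0.2355]
ee_rot: [179.9, -0.3, 0.0]
force: [0.2, 0.1, 0.7]
opening: 0.996
grasp_force: 0.0
```

Emit:
{"name": "drive_tool", "arguments": {
  "deltas": [
    [[-4, 0, 0, 0, -1], [-4, 0, 0, 0, -1], [-4, 0, 0, 0, -1], [-4, 0, 0, 0, -1], [0, 0, 0, 0, -1]]
  ]
}}

```text
time_s: 13.15
position: [0.3918, -0.0361, 0.231]
ee_rot: [180.0, 0.1, -0.0]
force: [0.8, -0.0, 0.2]
opening: 1.001
grasp_force: 0.0
```

Emit:
{"name": "drive_tool", "arguments": {
  "deltas": [
    [[0, 0, 0, 0, -1], [0, 0, 0, 0, -1], [0, 0, 0, 0, -1], [0, 0, 0, 0, -1], [0, 0, 0, 0, -1]]
  ]
}}

```text
time_s: 13.65
position: [0.3957, -0.0368, 0.2312]
ee_rot: [-180.0, 0.0, 0.0]
force: [-1.1, 0.2, 0.4]
opening: 1.001
grasp_force: 0.0
```

```bash
python3 -c "
from n import *
meas('z'); s=sensors.observe(); print(s['opening'],s['position'])
a=[cv2.resize(cv2.imread(f)[b],(400,400)) for f,b in(('pics/mtz.png',np.s_[145:285,275:415]),('pics/msz.png',np.s_[150:330,190:370]))]
cv2.imwrite('pics/fin.png',np.hstack(a))"
```

```text
(np.float64(164.27179548517853), np.float64(132.11810426078952), 13.65, array([-1.11908909,  0.19185268,  0.38560062])) (np.float64(0.3394), 197) (np.float64(0.3132), 149)
1.0037847274326435 [ 0.39556992 -0.03678046  0.23121389]
```

View pics/fin.png

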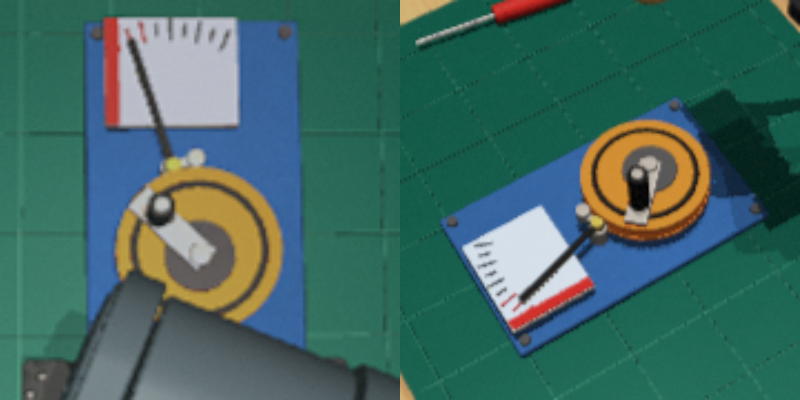

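The needle rests at the red end, with its tip at (131,40) in the top crop. The handle is free and the arm is clear, so I'm handing in.

```bash
python3 -c "
from cell import order
print(order.hand_in())"
```

```text
the job is handed in; nothing more can be done
None
```

The pulley is stopped at its high spot, with the handle about 47° from the stand's +x axis and the needle at the red end (about +0.31 rad by the top camera, +0.34 by the scene camera); the gripper has let go and is clear, and the job was handed in at about 13.8 s.

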